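Turn the flap template over against the cutting board

TASK

Turn the blue bag-flap template over without picking it up: with the fingertips only, push its straight edge up against the near edge of the white cutting board, keep pushing its bevelled near edge forwards and up until the template stands on its straight edge and topples over onto the board, wood face up. Then push it on until it lies flat, square to the board and wholly on it, nothing overhanging. Leave the thread cones, pin dish, tape measure, shears and brass weight where they are.

Things in the scene. Friction and masses are not known exactly. Their poses are not given: they have to be found in the camera images.
- template: Flat plywood bag-flap template, 75 mm (its x) by 160 mm (its y), 8 mm thick, 60 to 100 g; blue on top at the start, bare wood below, a slot 12 x 24 mm through it at y = +34 mm. It lies on the table in front of the board, its straight edge (+x) towards the board. Origin: centre of the wood face; z points out of the blue face (down once turned over, with the origin then on the upper side).
- template_straight_left (a point): Left end of the template's long straight edge (square-cut, 160 mm, towards the board at the start), on the wood face: x = +37.5, y = +80, z = 0 mm in the template's frame.
- template_straight_right (a point): Right end of the same straight edge, on the wood face: x = +37.5, y = -80, z = 0 mm in the template's frame.
- template_bevel_left (a point): Left end of the template's near long edge (130 mm, towards the robot; the corners beside it are cut off at 45 degrees, 15 mm), on the blue face: x = -37.5, y = +65, z = +8 mm in its frame. This edge is bevelled underneath: the top 2 mm reach out fully, below that it slopes back 6 mm in over 6 mm of height, so a fingertip finds a hold under the lip.
- template_bevel_right (a point): Right end of the same bevelled near edge, on the blue face: x = -37.5, y = -65, z = +8 mm in the template's frame.
- board: White plastic cutting board, 200 mm (its x) by 320 mm (its y), 12 mm thick, on non-slip feet: it does not move. Upright sides; the edge towards the robot (x = -100 mm) is the wall to push against. Origin: centre of its underside, on the table; x points away from the robot, z up. Shears and weight lie on its far half (x above 0); the near half is empty.
- board_edge (a point): Middle of the board's near top edge, 12 mm above the table.
- cone_green: Green sewing-thread cone standing on its base, 65 mm across the foot, 133 mm high; loose, leave it alone. Origin: centre of its underside.
- cone_black: Black sewing-thread cone standing on its base, 65 mm across the foot, 133 mm high; loose, leave it alone. Origin: centre of its underside.
- pin_dish: Round red pin dish, 94 mm across the rim, 22 mm high, with pins in it; loose, leave it alone. Origin: centre of its underside.
- tape_measure: Yellow square tape-measure case, 50 x 50 x 21 mm; loose, leave it alone. Origin: centre of its underside.
- shears: Tailor's shears with black handles lying on the far half of the board, about 215 mm long along their y, 83 mm wide, 11 mm high; loose, leave them alone. Origin: at the pivot, at the level of the board.
- weight: Brass pattern weight with a knob, 48 mm across, 45 mm high, on the far half of the board; loose, leave it alone. Origin: centre of its underside.
There are look-alikes about, which are no part of the job. There is more than one size of the template; the one meant has the size given above.

How it is judged:
On the way, in this order (a step that is already met when the one before it is completed fails the run):
1. the template stands tipped up steeply (between 63 and 115 degrees) on its straight edge, which is still on the table against the board's near edge (angle between template's own z axis and vertical between 1.1 and 2 rad and height (world z) of each of template_straight_left, template_straight_right below 0.015 m and x of template_straight_left in the frame of board between -0.13 and -0.088 m and x of template_straight_right in the frame of board between -0.13 and -0.088 m), for 0.04 s.
2. the template has toppled over onto its blue face (angle between template's own z axis and vertical above 2.9 rad), for 0.1 s.
At the end, for the whole second after the job is handed in: The template lies flat (within 5 degrees) and still on the board, wood face up, square to the board within 10 degrees, with all its corners inside the board's outline (to 1 mm) (angle between template's own z axis and vertical above 3.05 rad and linear speed of template below 0.02 m/s and height (world z) of template between 0.016 and 0.024 m and angle between the x axis of template and the x axis of board, either way round below 0.17 rad and x of template_straight_left in the frame of board between -0.101 and 0.101 m and y of template_straight_left in the frame of board between -0.161 and 0.161 m and x of template_straight_right in the frame of board between -0.101 and 0.101 m and y of template_straight_right in the frame of board between -0.161 and 0.161 m and x of template_bevel_left in the frame of board between -0.101 and 0.101 m and y of template_bevel_left in the frame of board between -0.161 and 0.161 m and x of template_bevel_right in the frame of board between -0.101 and 0.101 m and y of template_bevel_right in the frame of board between -0.161 and 0.161 m); the robot touches nothing.
It fails at once if the template was lifted: all its corners more than 30 mm above the table at once (height (world z) of each of template_straight_left, template_straight_right, template_bevel_left, template_bevel_right above 0.03 m).
It fails at once if a bystander on the table (thread cone, pin dish, tape measure) was shifted by more than 20 mm (distance of any of cone_green, cone_black, pin_dish, tape_measure from where it was at the start of the episode above 0.02 m).
It fails at once if a bystander on the board (shears, weight) was shifted by more than 20 mm (distance of any of shears, weight from where it was at the start of the episode above 0.02 m).
It also fails if it takes over 64 s, if anything falls off the work surface, if the arm or the gripper's body presses on something with over 40 N, if the wrist force passes 120 N, or if a joint passes its speed limit or range.

ROBOT

A 6-joint arm with a two-finger parallel gripper is mounted at the origin on the work surface. World frame = base frame: x ahead of the robot, y to its left, z up, the work surface at z = 0. Lengths are in m, angles in rad, forces in N, time in s.
With the tool pointing down it reaches from about 0.3 to 0.875 m from the base axis. Payload 6.4 kg.
Tool frame: the origin (TCP) lies at the centre of the arm's flange, where the gripper is bolted on; the fingertips stand 173 mm ahead of it and the grasp point (between the pads) lies 155 mm ahead of it (ctrl.pinch_z is the distance from the TCP to the grasp point, in m); z points along the fingers, y is the direction in which the jaws open and shut (so a half turn about z gives the same grasp; the last joint's range is limited). The gripper opens to 85 mm and grips with 20 to 120 N. Pads are 22 mm wide; open, the fingers measure 114 mm over their backs; the gripper's body (76 mm by 85 mm) begins 54 mm behind the grasp point. The pads swing forward as they close: fully open they stand 13 mm farther back than shut.
Start: joints at [1.072, 0.181, 1.607, -0, 1.354, -0.206], TCP at [0.166, 0.551, 0.405] pointing down, gripper open.
Joint ranges: [-2.99, 2.99], [-0.89, 2.07], [0.3, 2.58], [-1.14, 4.28], [0, 2.63], [-3.12, 3.12]. Speed limits (rad/s): [2.57, 2.57, 3.01, 3.14, 3.14, 3.14].

INTERFACE

Orientations are given as a unit quaternion [w, x, y, z].
In Python, from bench import ctrl gives the robot as it stands.
- The arm moves only by the tool drive_tool, never from a script. Its argument "commands" is a list that holds one entry, the list of rows, each a list of 7 numbers: the shift along the tool's x, y, z in units of 50 mm (1.0 is 50 mm), then the turn, a rotation vector about the tool's x, y, z in units of 8 degrees (1.0 is 8 degrees), then the closure in counts, from 0 (fully open) to 255 (shut). A call has 1 to 10 rows; each row shifts and turns the commanded pose from where the row before left it, along the tool's axes as they then stand; what a row does not reach is not made up. A row lasts 1/10 s, in which the tool goes at most 50 mm and 8.59 degrees, less where a joint would pass 70% of its speed; a pose out of reach is approached as far as the arm can. A call is refused whole if a number of a shift passes 1 or a number of a turn 1, either way. A call with a gripper value outside its range is refused whole. The fingers move at their own pace and stop on an object; the grip force is fixed at half the most. Time passes only in rows, so rows that do not move let the fingers close. It gives the time, the measured TCP pose, the force and the opening at its end, in the units of the state.
- ctrl.get_obs(): the state, without advancing time (a new reading comes with each control period).
- ctrl.camera(name): name is "side" or "top"; returns a dict with "pixels" (400x640x3 uint8, red, green, blue), "depth" (400x640 float32, m along the optical axis (not along the pixel's ray), 0 where there is no reading), "intrinsics" (3x3 intrinsics, pixels), "k1" (the pictures are not rectified: a ray, as slopes to the right and down, at radius r is drawn at 1 + k1 r^2 times it, then the intrinsics apply), "R" (3x3) and "t" (3): a world point X has camera coordinates R X + t. Camera axes: x right, y down, z forward; pixel columns grow to the right and rows downward; lengths in m; the calibration is good to about 2 mm. A picture is of the moment at which its call begins.
- ctrl.hand_in(): hands the job in, once; it reports no verdict.
The state is a dict: "time_s": time; "q": joint angles; "dq": joint speeds; "joint_efforts": joint torques, N m; "eef_pos": TCP position; "eef_rot": TCP orientation; "wrist_force": force on the tool from outside, world axes, zero at the start; "torque": the same for the moment, N m; "opening": opening from 0.0 (shut) to 1.0 (fully open).
Only numpy, scipy, OpenCV 4.12 (cv2) and the standard library are available. Lean on these libraries where they do the work, as an engineer would, in place of code of your own. Each camera call takes 0.05 s, during which the arm holds its last target. There are 200 camera calls.

## Working session

There is one attempt and no reset: what is moved stays moved. The work goes in short steps, Python scripts to look and compute and a tool call to move; the robot and the scene stay as the last step left them, time stands still between calls to the robot, and variables do not carry over. Pictures are saved under pics/ and viewed, about 8 in all and at most 12, crops included, and the job is handed in when it is done.

Besides the shell and the picture viewer there is one more tool, called after "Call:" by a JSON object that holds its "api" and its "payload". drive_tool: Moves the arm, as the interface text tells. Its arguments: {"type":"object","properties":{"commands":{"type":"array","items":{"type":"array","items":{"type":"array","items":{"type":"number"}}}}},"required":["commands"]}

```bash
mkdir -p pics; python3 - <<'E'
from bench import ctrl
import cv2,numpy as np
o=ctrl.get_obs(); print(o)
for n in("side","top"):
    c=ctrl.camera(n); np.savez(f"{n}0.npz",**c)
    cv2.imwrite(f"pics/{n}0.png",c["pixels"][:,:,::-1]); print(n,c["intrinsics"],c["k1"],c["R"],c["t"])
E
```

```text
{'time_s': 0.0, 'q': array([ 1.07170027e+00,  1.81528555e-01,  1.60807036e+00,  2.38233131e-06,
        1.35383428e+00, -2.06289877e-01]), 'dq': array([-0.00058001, -0.00083488, -0.0003732 , -0.00080591,  0.00024379,
       -0.00082243]), 'joint_efforts': array([ 1.05911578e-03, -4.44876587e+01, -3.51339483e+01, -1.53333672e-04,
        9.27751302e-03, -4.89255015e-06]), 'eef_pos': array([0.16580789, 0.55028124, 0.40376078]), 'eef_rot': array([-3.18977076e-04,  1.45880845e-01,  9.89301740e-01, -8.63222512e-04]), 'wrist_force': array([-0.88012915,  0.21785689, -0.5066788 ]), 'torque': array([0.03782627, 0.03106961, 0.00458134]), 'opening': 0.9966950177396673}
side [[500.33247276   0.         315.07551819]
 [  0.         500.33247276 206.55026079]
 [  0.           0.           1.        ]] -0.092558045021969 [[ 0.88347278 -0.46847587 -0.00249144]
 [-0.34940387 -0.6553602  -0.66964166]
 [ 0.31207817  0.59248069 -0.74268018]] [-0.49987599  0.23187158  0.97131675]
top [[408.26045012   0.         318.95956915]
 [  0.         408.26045012 201.89290346]
 [  0.           0.           1.        ]] -0.04070008191463058 [[ 0.01583712 -0.999725   -0.01729463]
 [-0.99849975 -0.01490624 -0.05268821]
 [ 0.05241592  0.01810312 -0.99846124]] [0.03571216 0.54027995 0.79672191]
```

View pics/top0.png

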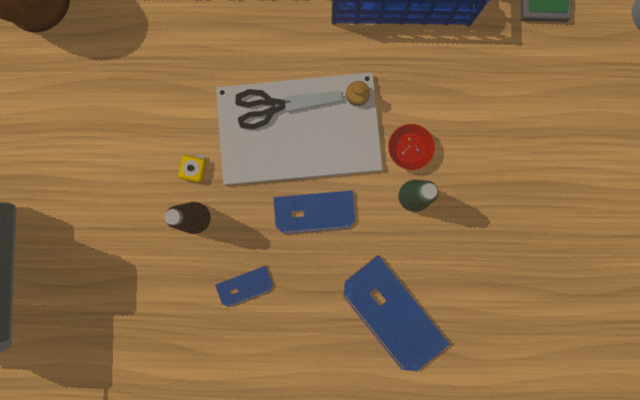

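View pics/side0.png

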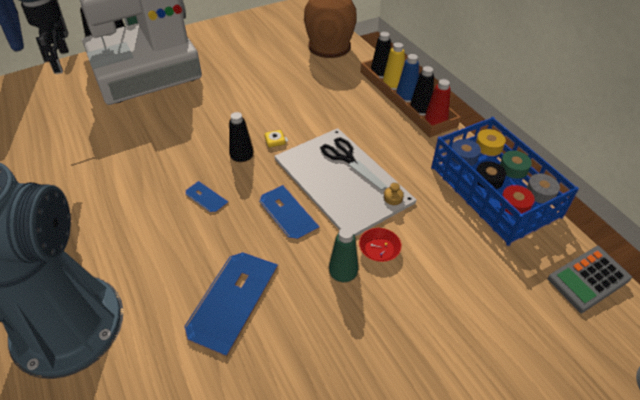

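The top view shows the board at u 218–382, v 75–185. The right-sized template is at about (314,212), in front of the board. The black cone (188,218) is to its left and the green cone (418,195) to its right. The small (245,286) and large (395,315) blue plates are look-alikes.

```bash
cat > h.py <<'E'
import numpy as np,cv2
def ray(c,uv):
    K=c["intrinsics"];k=float(c["k1"]);uv=np.atleast_2d(np.float64(uv))
    p=cv2.undistortPoints(uv[:,None],K,np.array([k,0,0,0,0.]))[:,0]
    R,t=c["R"],c["t"]; d=np.c_[p,np.ones(len(p))]@R
    return -R.T@t,d
def onz(c,uv,z):
    o,d=ray(c,uv); return o+d*((z-o[2])/d[:,2])[:,None]
def depthpt(c,mask):
    v,u=np.nonzero(mask&(c["depth"]>0)); o,d=ray(c,np.c_[u,v]); return o+d*c["depth"][v,u][:,None]
def blue(c):
    h=cv2.cvtColor(c["pixels"],cv2.COLOR_RGB2HSV); return ((h[...,0]>100)&(h[...,0]<125)&(h[...,1]>130)&(h[...,2]>50)).astype(np.uint8)
def white(c):
    h=cv2.cvtColor(c["pixels"],cv2.COLOR_RGB2HSV); return ((h[...,1]<60)&(h[...,2]>110)).astype(np.uint8)
def comp(m,lo,box):
    m=m.copy(); k=np.zeros_like(m);k[box[1]:box[3],box[0]:box[2]]=1;m*=k
    cs,_=cv2.findContours(m,cv2.RETR_EXTERNAL,cv2.CHAIN_APPROX_NONE)
    return max(cs,key=cv2.contourArea)[:,0]
E
python3 - <<'E'
from h import *
np.set_printoptions(precision=4,suppress=True)
for n,bt,bb in(("top",(262,185,365,240),(205,65,390,190)),("side",(255,182,322,242),(265,120,420,240))):
    c=dict(np.load(n+"0.npz"))
    for nm,m,b,z in(("tmpl",blue(c),bt,.008),("board",white(c),bb,.012)):
        ct=comp(m,0,b); P=onz(c,ct,z)
        r=cv2.minAreaRect(P[:,:2].astype(np.float32)); print(n,nm,r)
        print(cv2.boxPoints(r))
        mm=np.zeros(m.shape,np.uint8);cv2.drawContours(mm,[ct[:,None]],-1,1,-1); mm=cv2.erode(mm,np.ones((5,5)))
        print(" depth z",np.median(depthpt(c,mm>0)[:,2]))
c=dict(np.load("top0.npz"))
h=cv2.cvtColor(c["pixels"],cv2.COLOR_RGB2HSV)
for nm,uv,z in(("black top",(174,217),.13),("green top",(429,191),.13),("blackfoot",(205,218),.0),("dish",(412,147),.02),("tape",(192,168),.02),("weight",(358,93),.03),("shears low",(258,128),.015)):
    print(nm,onz(c,uv,z))
E
```

```text
top tmpl ((0.523568332195282, 0.038062650710344315), (0.0655696764588356, 0.12276419997215271), 6.370380401611328)
[[ 0.4842  0.0954]
 [ 0.4978 -0.0266]
 [ 0.563  -0.0193]
 [ 0.5493  0.1027]]
 depth z 0.009136441207961199
top board ((0.6884404420852661, 0.0888194590806961), (0.20126786828041077, 0.3201214373111725), 6.0509514808654785)
[[ 0.5715  0.2374]
 [ 0.6052 -0.081 ]
 [ 0.8054 -0.0597]
 [ 0.7716  0.2586]]
 depth z 0.013546840432035745
side tmpl ((0.5203614234924316, 0.051546696573495865), (0.06744640320539474, 0.15631723403930664), 6.025890827178955)
[[ 0.4786  0.1257]
 [ 0.495  -0.0297]
 [ 0.5621 -0.0226]
 [ 0.5457  0.1328]]
 depth z 0.007283526811645735
side board ((0.6799575090408325, 0.08271965384483337), (0.21646808087825775, 0.3282792568206787), 5.75051736831665)
[[ 0.5558  0.2352]
 [ 0.5887 -0.0914]
 [ 0.8041 -0.0697]
 [ 0.7712  0.2569]]
 depth z 0.011670345371446511
black top [[0.5039 0.2909 0.13  ]]
green top [[ 0.555  -0.1452  0.13  ]]
blackfoot [[0.5041 0.2757 0.    ]]
dish [[ 0.6513 -0.1391  0.02  ]]
tape [[0.6035 0.2992 0.02  ]]
weight [[ 0.7559 -0.0302  0.03  ]]
shears low [[0.6869 0.1692 0.015 ]]
```

```bash
cat >> h.py <<'E'
from scipy.spatial.transform import Rotation as Ro, Slerp
YAW=np.radians(6.05); BX=np.array([np.cos(YAW),np.sin(YAW),0]); BY=np.array([-np.sin(YAW),np.cos(YAW),0])
B0=np.array([.6884,.0888,0.])
def toB(p): p=np.asarray(p)-B0; return np.stack([p@BX,p@BY,p[...,2]],-1)
def toW(b): b=np.asarray(b,float); return B0+b[0]*BX+b[1]*BY+b[2]*np.array([0,0,1.])
def blue2(c):
    p=c["pixels"].astype(int); return ((p[...,2]>p[...,0]+25)&(p[...,2]>p[...,1]+5)).astype(np.uint8)
def tilt(a,yaw=0):  # tool rot: y along board y, fingers pitched forward by a deg
    z=np.sin(np.radians(a))*BX-np.cos(np.radians(a))*np.array([0,0,1.])
    return Ro.from_matrix(np.c_[np.cross(BY,z),BY,z])
def rot(o): q=o["eef_rot"]; return Ro.from_quat([q[1],q[2],q[3],q[0]])
def plan(p0,R0,way):
    """way: list of (tip-or-tcp pos, rot, n, tiplen)"""
    out=[];P,R=np.array(p0,float),R0
    for tgt,Rt,n,L in way:
        s=Slerp([0,1],Ro.concatenate([R,Rt])); a0=P+R.apply([0,0,L])
        for i in range(1,n+1):
            Ri=s(i/n); Pi=a0+(np.asarray(tgt)-a0)*i/n-Ri.apply([0,0,L])
            d=R.inv().apply(Pi-P)/.05; w=np.degrees((R.inv()*Ri).as_rotvec())/8
            r=np.round(np.r_[d,w],2); out.append(r)
            P=P+R.apply(r[:3]*.05); R=R*Ro.from_rotvec(np.radians(r[3:]*8))
    return out
def show(rows,g):
    for k in range(0,len(rows),10): print("["+",".join("["+",".join("%g"%(x+0) for x in r)+f",{g}]" for r in rows[k:k+10])+"]")
E
python3 - <<'E'
from h import *
np.set_printoptions(precision=4,suppress=True)
for n,bt in(("top",(262,185,365,240)),("side",(255,182,322,242))):
    c=dict(np.load(n+"0.npz")); ct=comp(blue2(c),0,bt)
    for z in(.008,):
        P=onz(c,ct,z); r=cv2.minAreaRect(P[:,:2].astype(np.float32)); b=cv2.boxPoints(r);print(n,r); print(toB(np.c_[b,[z]*4]))
        q=toB(P); print("x",q[:,0].min(),q[:,0].max(),"y",q[:,1].min(),q[:,1].max())
from bench import ctrl
o=ctrl.get_obs()
# tip (assume 165mm) to board frame: 30 mm behind near edge, 60 mm up
R=tilt(10)
show(plan(o["eef_pos"],rot(o),[((.36,.20,.40),tilt(0),12,0),(toW([-.255,-.022,.05]),R,8,.165)]),70)
E
```

```text
top ((0.5219831466674805, 0.0536268912255764), (0.06934942305088043, 0.15792354941368103), 5.998462677001953)
[[-0.2038  0.0616  0.008 ]
 [-0.2039 -0.0964  0.008 ]
 [-0.1346 -0.0964  0.008 ]
 [-0.1345  0.0615  0.008 ]]
x -0.2038941090925685 -0.13447416887668273 y -0.09640697743905292 0.061526374266749784
side ((0.5190337300300598, 0.05160616338253021), (0.07196609675884247, 0.15922562777996063), 5.930999279022217)
[[-0.2082  0.0606  0.008 ]
 [-0.2085 -0.0987  0.008 ]
 [-0.1365 -0.0988  0.008 ]
 [-0.1362  0.0604  0.008 ]]
x -0.20845775321395738 -0.13622894534817423 y -0.09873455471664351 0.060490330833253836
[[-0.48,-0.47,0.01,0,0,-0.24,70],[-0.46,-0.48,0,0,0,-0.24,70],[-0.45,-0.49,0.01,0,0,-0.23,70],[-0.43,-0.51,0.01,0,0,-0.24,70],[-0.41,-0.53,0.01,0,0,-0.24,70],[-0.39,-0.54,0,0,0,-0.24,70],[-0.38,-0.55,0.01,-0.01,0,-0.23,70],[-0.36,-0.56,0.01,0,0,-0.24,70],[-0.34,-0.58,0,0,0,-0.24,70],[-0.32,-0.58,0.01,0,0,-0.24,70]]
[[-0.3,-0.6,0,0,0,-0.24,70],[-0.28,-0.6,0.01,0,0,-0.23,70],[-0.08,-0.42,0.46,0,-0.16,0,70],[-0.07,-0.42,0.47,0,-0.15,0,70],[-0.05,-0.42,0.47,0,-0.16,0,70],[-0.05,-0.41,0.47,0,-0.16,0,70],[-0.04,-0.42,0.48,0,-0.15,0,70],[-0.03,-0.42,0.47,0,-0.16,0,70],[-0.01,-0.42,0.48,0,-0.16,0,70],[-0.01,-0.42,0.48,0,-0.15,0,70]]
```

Call:
{"api": "drive_tool", "payload": {"commands": [[[-0.48,-0.47,0.01,0,0,-0.24,70],[-0.46,-0.48,0,0,0,-0.24,70],[-0.45,-0.49,0.01,0,0,-0.23,70],[-0.43,-0.51,0.01,0,0,-0.24,70],[-0.41,-0.53,0.01,0,0,-0.24,70],[-0.39,-0.54,0,0,0,-0.24,70],[-0.38,-0.55,0.01,-0.01,0,-0.23,70],[-0.36,-0.56,0.01,0,0,-0.24,70],[-0.34,-0.58,0,0,0,-0.24,70],[-0.32,-0.58,0.01,0,0,-0.24,70]]]}}

```text
time_s: 1.1
eef_pos: [0.328, 0.2574, 0.4009]
eef_rot: [-0.0, -0.021, 1.0, 0.001]
wrist_force: [0.1, -0.5, -0.1]
opening: 0.727
```

Call:
{"api": "drive_tool", "payload": {"commands": [[[-0.3,-0.6,0,0,0,-0.24,70],[-0.28,-0.6,0.01,0,0,-0.23,70],[-0.08,-0.42,0.46,0,-0.16,0,70],[-0.07,-0.42,0.47,0,-0.15,0,70],[-0.05,-0.42,0.47,0,-0.16,0,70],[-0.05,-0.41,0.47,0,-0.16,0,70],[-0.04,-0.42,0.48,0,-0.15,0,70],[-0.03,-0.42,0.47,0,-0.16,0,70],[-0.01,-0.42,0.48,0,-0.16,0,70],[-0.01,-0.42,0.48,0,-0.15,0,70]]]}}

```text
time_s: 2.1
eef_pos: [0.409, 0.0366, 0.212]
eef_rot: [0.088, -0.052, 0.995, 0.005]
wrist_force: [0.6, 0.1, -0.7]
opening: 0.729
```

```bash
python3 - <<'E'
from h import *
from bench import ctrl
np.set_printoptions(precision=4,suppress=True)
o=ctrl.get_obs(); R=rot(o); print(o["eef_pos"],toB(o["eef_pos"]),R.as_matrix(),o["opening"],o["wrist_force"],o["q"])
im=[]
for n,b in(("side",(150,120,390,300)),("top",(200,130,440,310))):
    c=ctrl.camera(n); np.savez(n+"1.npz",**c); im.append(cv2.resize(c["pixels"][b[1]:b[3],b[0]:b[2],::-1],(396,297)))
cv2.imwrite("pics/a1.png",np.hstack(im))
E
```

```text
[0.409  0.0366 0.212 ] [-0.2834 -0.0224  0.212 ] [[-0.9792 -0.1049  0.1737]
 [-0.1031  0.9945  0.0194]
 [-0.1748  0.0011 -0.9846]] 0.7293788502756717 [ 0.5863  0.1116 -0.6596] [-0.2229  0.0612  2.2058  0.088   0.7104 -1.9607]
```

View pics/a1.png

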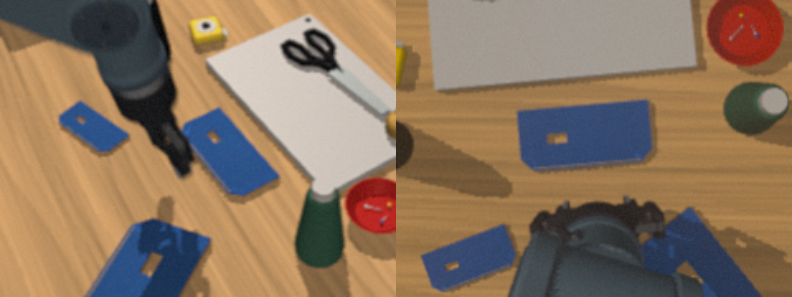

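The side crop shows the fingertips hovering behind the template's near edge, at about (180,165). The top crop shows both fingers inside its 130 mm lip. Next I'll lower to the table by feel.

Call:
{"api": "drive_tool", "payload": {"commands": [[[0.02,0,0.12,0,0,0,70],[0.02,0,0.12,0,0,0,70],[0.02,0,0.12,0,0,0,70],[0.02,0,0.12,0,0,0,70],[0.02,0,0.12,0,0,0,70],[0.02,0,0.12,0,0,0,70],[0,0,0,0,0,0,70]]]}}

```text
time_s: 2.9
eef_pos: [0.409, 0.0377, 0.1756]
eef_rot: [0.086, -0.052, 0.995, 0.006]
wrist_force: [-1.3, 0.5, -0.2]
opening: 0.728
```

Call:
{"api": "drive_tool", "payload": {"commands": [[[0.005,0,0.04,0,0,0,70],[0,0,0,0,0,0,70]]]}}

```text
time_s: 3.1
eef_pos: [0.4095, 0.0375, 0.1743]
eef_rot: [0.087, -0.052, 0.995, 0.005]
wrist_force: [-0.3, -0.7, 0.5]
opening: 0.725
```

Call:
{"api": "drive_tool", "payload": {"commands": [[[0.005,0,0.04,0,0,0,70],[0,0,0,0,0,0,70]]]}}

```text
time_s: 3.3
eef_pos: [0.4096, 0.0375, 0.1723]
eef_rot: [0.087, -0.052, 0.995, 0.005]
wrist_force: [0.0, -0.6, -1.1]
opening: 0.725
```

Call:
{"api": "drive_tool", "payload": {"commands": [[[0.005,0,0.04,0,0,0,70],[0,0,0,0,0,0,70]]]}}

```text
time_s: 3.5
eef_pos: [0.4096, 0.0376, 0.1702]
eef_rot: [0.087, -0.052, 0.995, 0.005]
wrist_force: [0.5, -0.2, -0.2]
opening: 0.728
```

Call:
{"api": "drive_tool", "payload": {"commands": [[[0.005,0,0.04,0,0,0,70],[0,0,0,0,0,0,70]]]}}

```text
time_s: 3.7
eef_pos: [0.4097, 0.0376, 0.1682]
eef_rot: [0.087, -0.052, 0.995, 0.005]
wrist_force: [-0.0, -0.0, 0.1]
opening: 0.723
```

Call:
{"api": "drive_tool", "payload": {"commands": [[[0.003,0,0.02,0,0,0,70],[0,0,0,0,0,0,70]]]}}

```text
time_s: 3.9
eef_pos: [0.4098, 0.0376, 0.1672]
eef_rot: [0.087, -0.052, 0.995, 0.005]
wrist_force: [0.5, -0.6, 0.9]
opening: 0.724
```

Call:
{"api": "drive_tool", "payload": {"commands": [[[0.003,0,0.02,0,0,0,70],[0,0,0,0,0,0,70]]]}}

```text
time_s: 4.1
eef_pos: [0.41, 0.0376, 0.1665]
eef_rot: [0.087, -0.052, 0.995, 0.005]
wrist_force: [-2.2, -0.4, 4.5]
opening: 0.728
```

Call:
{"api": "drive_tool", "payload": {"commands": [[[0.003,0,0.02,0,0,0,70],[0,0,0,0,0,0,70]]]}}

```text
time_s: 4.3
eef_pos: [0.4101, 0.0376, 0.1662]
eef_rot: [0.087, -0.053, 0.995, 0.005]
wrist_force: [-7.9, -0.3, 18.9]
opening: 0.727
```

```bash
python3 - <<'E'
from h import *
from bench import ctrl
o=ctrl.get_obs(); print(o["eef_pos"],o["wrist_force"],toB(o["eef_pos"]))
c=ctrl.camera("side"); b=(190,170,330,270)
cv2.imwrite("pics/a2.png",cv2.resize(c["pixels"][b[1]:b[3],b[0]:b[2],::-1],(700,500),interpolation=cv2.INTER_CUBIC))
E
```

```text
[0.41011535 0.03757271 0.16616578] [-7.86056658 -0.31872729 18.90992464] [-0.28213385 -0.0216118   0.16616578]
```

View pics/a2.png

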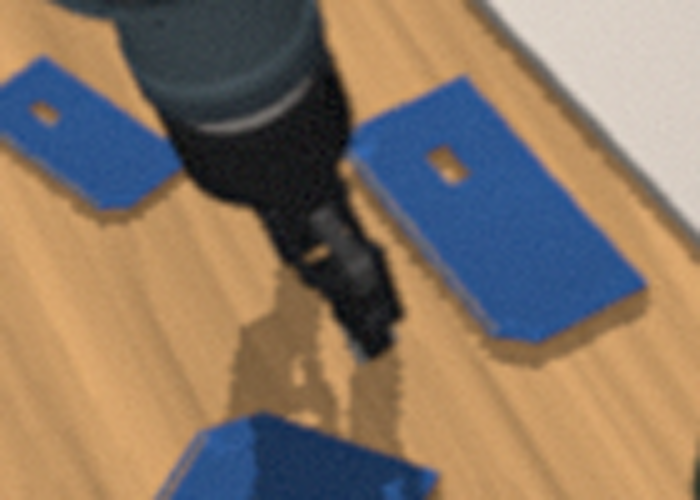

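The close side view shows the fingertip on the table at about (370,350), well behind the bevelled edge. Contact came at TCP z ≈ 0.1667. I'll lift 1.3 mm and push forward.

Call:
{"api": "drive_tool", "payload": {"commands": [[[-0.006,0,-0.035,0,0,0,70],[-0.0985,0,0.0174,0,0,0,70],[-0.0985,0,0.0174,0,0,0,70],[-0.0985,0,0.0174,0,0,0,70],[-0.0985,0,0.0174,0,0,0,70],[-0.0985,0,0.0174,0,0,0,70],[-0.0985,0,0.0174,0,0,0,70],[-0.0985,0,0.0174,0,0,0,70],[-0.0985,0,0.0174,0,0,0,70],[0,0,0,0,0,0,70]]]}}

```text
time_s: 5.35
eef_pos: [0.4504, 0.0418, 0.1672]
eef_rot: [0.087, -0.052, 0.995, 0.005]
wrist_force: [-0.5, 0.9, 1.0]
opening: 0.727
```

Call:
{"api": "drive_tool", "payload": {"commands": [[[-0.0985,0,0.0174,0,0,0,70],[-0.0985,0,0.0174,0,0,0,70],[-0.0985,0,0.0174,0,0,0,70],[0,0,0,0,0,0,70]]]}}

```text
time_s: 5.75
eef_pos: [0.4655, 0.0433, 0.1673]
eef_rot: [0.088, -0.052, 0.995, 0.005]
wrist_force: [0.6, -0.9, -0.3]
opening: 0.727
```

Call:
{"api": "drive_tool", "payload": {"commands": [[[-0.0394,0,0.007,0,0,0,70],[-0.0394,0,0.007,0,0,0,70],[0,0,0,0,0,0,70]]]}}

```text
time_s: 6.05
eef_pos: [0.4688, 0.0438, 0.1671]
eef_rot: [0.087, -0.052, 0.995, 0.005]
wrist_force: [-0.1, 0.5, 0.6]
opening: 0.72
```

```bash
cat > look.py <<'E'
from h import *
import sys
from bench import ctrl
np.set_printoptions(precision=4,suppress=True)
o=ctrl.get_obs(); print(o["eef_pos"],"F",o["wrist_force"],"B",toB(o["eef_pos"]),"pitch",np.degrees(np.arctan2(rot(o).as_matrix()[:,2]@BX,-rot(o).as_matrix()[2,2])))
c=ctrl.camera("top"); ct=comp(blue2(c),0,(262,165,370,240)); P=toB(onz(c,ct,.008)); P=P[P[:,0]>-.22]
print("tmpl top view x",P[:,0].min(),P[:,0].max(),"y",P[:,1].min(),P[:,1].max())
l,r=P[P[:,1]>.03],P[P[:,1]<-.06]; print("front edge L",l[:,0].max(),"R",r[:,0].max())
E
python3 look.py
```

```text
[0.4688 0.0438 0.1671] F [-0.1142  0.5063  0.5964] B [-0.2232 -0.0216  0.1671] pitch 10.027408093167205
tmpl top view x -0.17966271006178627 -0.10963356532246314 y -0.0965952807480146 0.061659426689264364
front edge L -0.10963356532246314 R -0.10989069452098385
```

Call:
{"api": "drive_tool", "payload": {"commands": [[[-0.0394,0,0.007,0,0,0,70],[-0.0394,0,0.007,0,0,0,70],[-0.0394,0,0.007,0,0,0,70],[0,0,0,0,0,0,70]]]}}

```text
time_s: 6.5
eef_pos: [0.4749, 0.0444, 0.1672]
eef_rot: [0.087, -0.052, 0.995, 0.005]
wrist_force: [0.6, -0.3, 0.1]
opening: 0.726
```

Call:
{"api": "drive_tool", "payload": {"commands": [[[-0.0197,0,0.0035,0,0,0,70],[0,0,0,0,0,0,70]]]}}

```text
time_s: 6.7
eef_pos: [0.4756, 0.0445, 0.1671]
eef_rot: [0.087, -0.052, 0.995, 0.005]
wrist_force: [0.2, -0.1, -0.2]
opening: 0.726
```

Call:
{"api": "drive_tool", "payload": {"commands": [[[-0.0197,0,0.0035,0,0,0,70],[0,0,0,0,0,0,70]]]}}

```text
time_s: 6.9
eef_pos: [0.4766, 0.0446, 0.1671]
eef_rot: [0.087, -0.052, 0.995, 0.005]
wrist_force: [0.3, -0.5, 0.3]
opening: 0.726
```

Call:
{"api": "drive_tool", "payload": {"commands": [[[-0.0197,0,0.0035,0,0,0,70],[0,0,0,0,0,0,70]]]}}

```text
time_s: 7.1
eef_pos: [0.4776, 0.0447, 0.1671]
eef_rot: [0.087, -0.052, 0.995, 0.005]
wrist_force: [-0.3, -0.3, 0.2]
opening: 0.728
```

Call:
{"api": "drive_tool", "payload": {"commands": [[[-0.0197,0,0.0035,0,0,0,70],[0,0,0,0,0,0,70]]]}}

```text
time_s: 7.3
eef_pos: [0.4783, 0.0449, 0.167]
eef_rot: [0.087, -0.052, 0.995, 0.005]
wrist_force: [-2.9, 0.4, 1.4]
opening: 0.725
```

Call:
{"api": "drive_tool", "payload": {"commands": [[[-0.015,0,0.0026,0,0,0,70],[0,0,0,0,0,0,70]]]}}

```text
time_s: 7.5
eef_pos: [0.4786, 0.0449, 0.1668]
eef_rot: [0.086, -0.052, 0.995, 0.005]
wrist_force: [-5.6, -1.4, 4.7]
opening: 0.725
```

```bash
python3 look.py
```

```text
[0.4786 0.0449 0.1668] F [-5.5626 -1.4093  4.7174] B [-0.2132 -0.0215  0.1668] pitch 9.890618897505082
tmpl top view x -0.17151950750101128 -0.09997757473032895 y -0.09648904179958248 0.06181920565606217
front edge L -0.10012027550731036 R -0.10075239304433432
```

Wall contact is confirmed: 5.6 N back-force, front edge parallel at −0.100. I'll plan the lifting arc about the wall/table corner next.

```bash
cat > arc.py <<'E'
from h import *
def arc(o,thetas,a_of,bias_of,g,Cx=-.1755,Cz=.006):
    R=rot(o); P=o["eef_pos"]; c=toW([Cx,toB(P)[1],Cz]); ct=R.inv().apply(c-P)
    rows=[];th0=thetas[0]
    def lip(t): t=np.radians(t); return np.array([-75*np.cos(t)-2*np.sin(t),75*np.sin(t)+6*np.cos(t)])*1e-3
    Rc=R;Pc=P.copy()
    for th in thetas[1:]:
        d=lip(th)-lip(th0); Rn=tilt(a_of(th)); Pn=c+BX*(d[0]+bias_of(th))+np.array([0,0,d[1]])-Rn.apply(ct)
        r=np.round(np.r_[Rc.inv().apply(Pn-Pc)/.05,np.degrees((Rc.inv()*Rn).as_rotvec())/8],3)
        r[[1,3,5]]=0; rows.append(r); Pc=Pc+Rc.apply(r[:3]*.05); Rc=Rc*Ro.from_rotvec(np.radians(8*r[3:]))
    show(rows,g); print("end tcp B",toB(Pc),Pc)
E
python3 - <<'E'
from arc import *
from bench import ctrl
o=ctrl.get_obs(); a=lambda t:np.interp(t,[0,2,10,30],[10,11,20,24])
b=lambda t:np.interp(t,[0,10,30,60],[0,.0003,.001,.002])
arc(o,[0,1,2,4,6,8,10,12,14,16,18,20,22,24,26,28,30,32,34,36,38],a,b,70)
E
```

```text
[[0.03,0,-0.024,0,-0.076,0,70],[0.024,0,-0.023,0,-0.062,0,70],[0.117,0,-0.041,0,-0.281,0,70],[0.113,0,-0.039,0,-0.282,0,70],[0.109,0,-0.038,0,-0.281,0,70],[0.107,0,-0.036,0,-0.281,0,70],[-0.004,0,-0.043,0,-0.05,0,70],[-0.006,0,-0.041,0,-0.05,0,70],[-0.007,0,-0.041,0,-0.05,0,70],[-0.009,0,-0.038,0,-0.05,0,70]]
[[-0.011,0,-0.037,0,-0.05,0,70],[-0.012,0,-0.036,0,-0.05,0,70],[-0.014,0,-0.033,0,-0.05,0,70],[-0.015,0,-0.032,0,-0.05,0,70],[-0.016,0,-0.031,0,-0.05,0,70],[-0.018,0,-0.028,0,-0.05,0,70],[-0.042,0,-0.028,0,0,0,70],[-0.044,0,-0.027,0,0,0,70],[-0.044,0,-0.024,0,0,0,70],[-0.045,0,-0.023,0,0,0,70]]
end tcp B [-0.23531531 -0.02155682  0.19768855] [0.45666733 0.04256188 0.19768855]
```

Call:
{"api": "drive_tool", "payload": {"commands": [[[0.03,0,-0.024,0,-0.076,0,70],[0.024,0,-0.023,0,-0.062,0,70],[0.117,0,-0.041,0,-0.281,0,70],[0.113,0,-0.039,0,-0.282,0,70],[0.109,0,-0.038,0,-0.281,0,70],[0.107,0,-0.036,0,-0.281,0,70]]]}}

```text
time_s: 8.15
eef_pos: [0.4518, 0.0421, 0.1704]
eef_rot: [0.174, -0.052, 0.983, 0.01]
wrist_force: [-3.8, 0.0, 0.5]
opening: 0.725
```

```bash
python3 look.py; python3 - <<'E'
from h import *
from bench import ctrl
c=ctrl.camera("side"); b=(220,160,360,260)
cv2.imwrite("pics/a3.png",cv2.resize(c["pixels"][b[1]:b[3],b[0]:b[2],::-1],(700,500),interpolation=cv2.INTER_CUBIC))
E
```

```text
[0.4518 0.0421 0.1704] F [-3.8211  0.0447  0.5112] B [-0.2402 -0.0215  0.1704] pitch 20.114090979128587
tmpl top view x -0.16958090514593732 -0.1001428274494091 y -0.09697213287189982 0.06217990667499544
front edge L -0.10030562303696412 R -0.10020167860138468
```

View pics/a3.png

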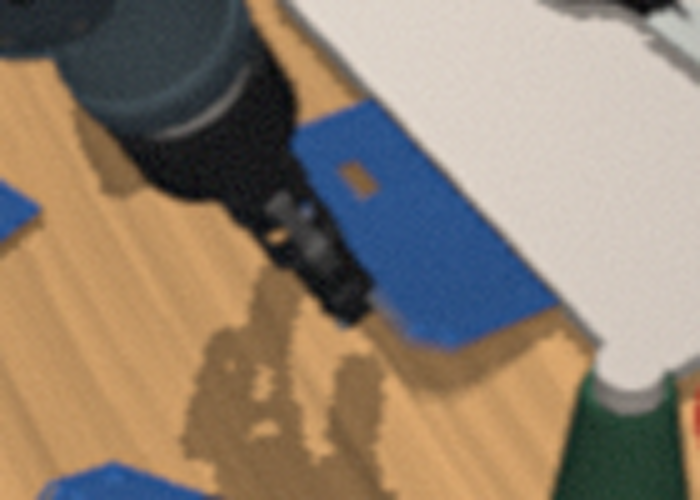

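The template's near edge at (400,310) has lifted a little, judging by its wider shadow, and the fingertip still presses on it. I'll continue along the arc.

Call:
{"api": "drive_tool", "payload": {"commands": [[[-0.004,0,-0.043,0,-0.05,0,70],[-0.006,0,-0.041,0,-0.05,0,70],[-0.007,0,-0.041,0,-0.05,0,70],[-0.009,0,-0.038,0,-0.05,0,70],[-0.011,0,-0.037,0,-0.05,0,70],[-0.012,0,-0.036,0,-0.05,0,70]]]}}

```text
time_s: 8.85
eef_pos: [0.451, 0.0419, 0.183]
eef_rot: [0.195, -0.051, 0.979, 0.011]
wrist_force: [-0.9, 1.1, -0.0]
opening: 0.723
```

```bash
python3 look.py; python3 - <<'E'
from h import *
from bench import ctrl
c=ctrl.camera("side"); b=(220,160,360,260)
cv2.imwrite("pics/a4.png",cv2.resize(c["pixels"][b[1]:b[3],b[0]:b[2],::-1],(700,500),interpolation=cv2.INTER_CUBIC))
E
```

```text
[0.451  0.0419 0.183 ] F [-0.9361  1.0787 -0.0076] B [-0.241  -0.0216  0.183 ] pitch 22.559866869306635
tmpl top view x -0.17210562642168342 -0.10071595566467458 y -0.0965952807480146 0.06181920565606217
front edge L -0.10120821715316179 R -0.10092715444203365
```

View pics/a4.png

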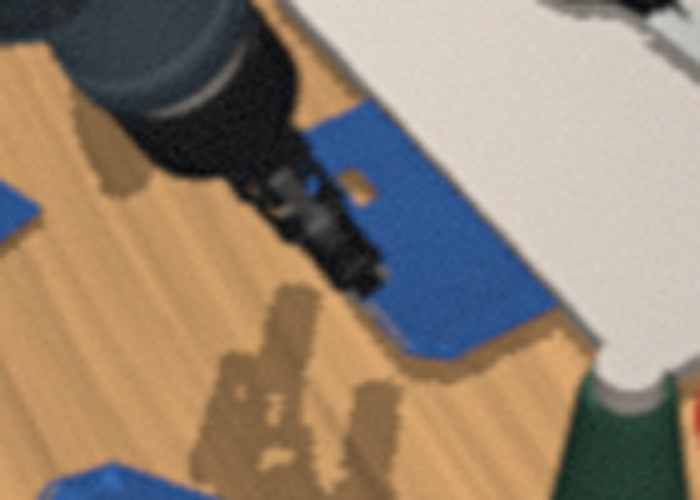

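The template slipped off and lies flat: its near edge is back at about (355–405, 300–350) and the finger is above it. The lip sat only about 2 mm above the tip corner and the push force faded. I'll go back behind the edge and retry with less tilt at the start and more forward bias.

```bash
python3 - <<'E'
from h import *
from bench import ctrl
o=ctrl.get_obs(); y=-.0200
show(plan(o["eef_pos"],rot(o),[(toW([-.243,y,.197]),tilt(20),3,0),(toW([-.250,y,.195]),tilt(8),5,0),(toW([-.230,y,.1755]),tilt(8),3,0),(toW([-.2200,y,.1678]),tilt(8),3,0)]),70)
E
```

```text
[[-0.02,0.01,-0.09,0,0.11,0,70],[-0.03,0.01,-0.09,0,0.1,0,70],[-0.02,0.01,-0.09,0.01,0.11,-0.01,70],[0.03,0,0,0,0.3,0,70],[0.03,0,0,0,0.3,0,70],[0.03,0,-0.01,0,0.3,0,70],[0.03,0,0.01,0,0.3,0,70],[0.03,0,0,0,0.3,0,70],[-0.11,0,0.15,0,0,0,70],[-0.12,0,0.14,0,0,0,70]]
[[-0.11,0,0.15,0,0,0,70],[-0.06,0,0.06,0,0,0,70],[-0.06,0,0.06,0,0,0,70],[-0.06,0,0.06,0,0,0,70]]
```

Call:
{"api": "drive_tool", "payload": {"commands": [[[-0.02,0.01,-0.09,0,0.11,0,70],[-0.03,0.01,-0.09,0,0.1,0,70],[-0.02,0.01,-0.09,0.01,0.11,-0.01,70],[0.03,0,0,0,0.3,0,70],[0.03,0,0,0,0.3,0,70],[0.03,0,-0.01,0,0.3,0,70],[0.03,0,0.01,0,0.3,0,70],[0.03,0,0,0,0.3,0,70],[-0.11,0,0.15,0,0,0,70],[-0.12,0,0.14,0,0,0,70]]]}}

```text
time_s: 9.95
eef_pos: [0.4559, 0.0439, 0.1816]
eef_rot: [0.07, -0.053, 0.996, 0.003]
wrist_force: [0.1, 0.1, 0.7]
opening: 0.722
```

Call:
{"api": "drive_tool", "payload": {"commands": [[[-0.11,0,0.15,0,0,0,70],[-0.06,0,0.06,0,0,0,70],[-0.06,0,0.06,0,0,0,70],[-0.06,0,0.06,0,0,0,70],[0,0,0,0,0,0,70]]]}}

```text
time_s: 10.45
eef_pos: [0.4719, 0.0456, 0.1674]
eef_rot: [0.069, -0.053, 0.996, 0.004]
wrist_force: [-0.3, -0.7, 1.5]
opening: 0.726
```

```bash
python3 look.py
```

```text
[0.4719 0.0456 0.1674] F [-0.3318 -0.7253  1.5007] B [-0.2198 -0.0201  0.1674] pitch 7.925239708279782
tmpl top view x -0.17211811668416774 -0.10037558826109752 y -0.0965952807480146 0.06198728934396985
front edge L -0.101022730442394 R -0.10092715444203365
```

Call:
{"api": "drive_tool", "payload": {"commands": [[[-0.0396,0,0.0045,0,0,0,70],[-0.0396,0,0.005,0,0,0,70],[-0.0396,0,0.0055,0,0,0,70],[-0.0396,0,0.0055,0,0,0,70],[-0.0396,0,0.0055,0,0,0,70],[-0.0198,0,0.0028,0,0,0,70],[0,0,0,0,0,0,70]]]}}

```text
time_s: 11.2
eef_pos: [0.4827, 0.0468, 0.1676]
eef_rot: [0.069, -0.053, 0.996, 0.003]
wrist_force: [1.2, 0.0, 0.5]
opening: 0.725
```

Call:
{"api": "drive_tool", "payload": {"commands": [[[-0.0198,0,0.0028,0,0,0,70],[0,0,0,0,0,0,70]]]}}

```text
time_s: 11.4
eef_pos: [0.4836, 0.0469, 0.1675]
eef_rot: [0.069, -0.053, 0.996, 0.003]
wrist_force: [-0.7, -0.5, -0.0]
opening: 0.728
```

Call:
{"api": "drive_tool", "payload": {"commands": [[[-0.0198,0,0.0028,0,0,0,70],[0,0,0,0,0,0,70]]]}}

```text
time_s: 11.6
eef_pos: [0.4841, 0.047, 0.1673]
eef_rot: [0.068, -0.053, 0.996, 0.004]
wrist_force: [-4.3, -0.8, 2.1]
opening: 0.725
```

Call:
{"api": "drive_tool", "payload": {"commands": [[[-0.0119,0,0.0005,0,0,0,70],[0,0,0,0,0,0,70]]]}}

```text
time_s: 11.8
eef_pos: [0.4844, 0.047, 0.1673]
eef_rot: [0.068, -0.053, 0.996, 0.004]
wrist_force: [-6.3, -0.8, 4.6]
opening: 0.726
```

```bash
python3 - <<'E'
from arc import *
from bench import ctrl
o=ctrl.get_obs(); print(o["wrist_force"],toB(o["eef_pos"]))
a=lambda t:np.interp(t,[0,3,12,30],[8,8.5,20,24])
b=lambda t:np.interp(t,[0,6,10,20,40],[0,.001,.0022,.004,.006])
arc(o,[0,1,2,3,4.5,6,7.5,9,10.5,12,14,16,18,20,22,24,26,28,30,32,34,36,38,40],a,b,70)
E
```

```text
[-6.31708054 -0.81060526  4.63630348] [-0.20729487 -0.02001398  0.16731285]
[[0.014,0,-0.024,0,-0.045,0,70],[0.003,0,-0.025,0,-0.021,0,70],[0.002,0,-0.025,0,-0.021,0,70],[0.097,0,-0.029,0,-0.24,0,70],[0.096,0,-0.029,0,-0.239,0,70],[0.089,0,-0.026,0,-0.24,0,70],[0.087,0,-0.026,0,-0.239,0,70],[0.086,0,-0.025,0,-0.24,0,70],[0.087,0,-0.024,0,-0.239,0,70],[-0.009,0,-0.039,0,-0.056,0,70]]
[[-0.01,0,-0.038,0,-0.056,0,70],[-0.011,0,-0.037,0,-0.055,0,70],[-0.014,0,-0.035,0,-0.056,0,70],[-0.012,0,-0.034,0,-0.055,0,70],[-0.014,0,-0.033,0,-0.056,0,70],[-0.015,0,-0.031,0,-0.055,0,70],[-0.016,0,-0.029,0,-0.056,0,70],[-0.018,0,-0.027,0,-0.055,0,70],[-0.045,0,-0.027,0,0,0,70],[-0.045,0,-0.025,0,0,0,70]]
[[-0.047,0,-0.024,0,0,0,70],[-0.047,0,-0.022,0,0,0,70],[-0.048,0,-0.02,0,0,0,70]]
end tcp B [-0.2287727  -0.02002577  0.19883819] [0.46301214 0.04477397 0.19883819]
```

Call:
{"api": "drive_tool", "payload": {"commands": [[[0.008,0,-0.024,0,-0.045,0,70],[0.003,0,-0.025,0,-0.021,0,70],[0.002,0,-0.025,0,-0.021,0,70]]]}}

```text
time_s: 12.1
eef_pos: [0.4827, 0.0469, 0.1703]
eef_rot: [0.073, -0.053, 0.996, 0.004]
wrist_force: [-5.1, -1.6, -0.3]
opening: 0.724
```

Call:
{"api": "drive_tool", "payload": {"commands": [[[0.097,0,-0.029,0,-0.24,0,70],[0.096,0,-0.029,0,-0.239,0,70]]]}}

```text
time_s: 12.3
eef_pos: [0.4723, 0.0458, 0.1712]
eef_rot: [0.107, -0.053, 0.993, 0.006]
wrist_force: [-6.7, -3.6, -0.5]
opening: 0.727
```

```bash
python3 look.py; python3 - <<'E'
from h import *
from bench import ctrl
c=ctrl.camera("side"); b=(220,160,360,260)
cv2.imwrite("pics/a5.png",cv2.resize(c["pixels"][b[1]:b[3],b[0]:b[2],::-1],(700,500),interpolation=cv2.INTER_CUBIC))
# side depth of template right part
P=depthpt(c,blue2(c)>0); q=toB(P); m=(q[:,0]>-.19)&(q[:,0]<-.095)&(q[:,1]<-.03)&(q[:,1]>-.11)
for lo in np.arange(-.18,-.1,.01):
    k=m&(q[:,0]>=lo)&(q[:,0]<lo+.01)
    if k.sum()>5: print(round(lo,3),k.sum(),np.median(q[k,2]))
E
```

```text
[0.4723 0.0458 0.1712] F [-6.6899 -3.618  -0.5254] B [-0.2194 -0.02    0.1712] pitch 12.259276800602152
tmpl top view x -0.17151950750101128 -0.1001428274494091 y -0.09678366578967897 0.06217990667499544
front edge L -0.10028029672574004 R -0.10075239304433432
-0.18 11 0.01575293877959194
-0.17 57 0.012872241201472123
-0.16 98 0.012541564522346393
-0.15 95 0.011826327240748613
-0.14 91 0.010439897026376155
-0.13 91 0.009751819056627142
-0.12 92 0.008697414805400927
-0.11 82 0.007536350746678078
```

```bash
cat > st.py <<'E'
from h import *
from bench import ctrl
np.set_printoptions(precision=4,suppress=True)
o=ctrl.get_obs(); z=rot(o).as_matrix()[:,2]; print("F",o["wrist_force"],"B",toB(o["eef_pos"]),"pitch",np.degrees(np.arctan2(z@BX,-z[2])),"tip",toB(o["eef_pos"]+.167*z),"t",o["time_s"])
c=ctrl.camera("side"); q=toB(depthpt(c,blue2(c)>0)); q=q[(q[:,0]>-.19)&(q[:,0]<-.03)&(q[:,1]<.07)&(q[:,1]>-.11)&(q[:,2]<.09)]
if len(q)>60:
    l=cv2.fitLine(q[:,[0,2]].astype(np.float32),cv2.DIST_HUBER,0,.01,.01).ravel(); print("n",len(q),"tilt deg",np.degrees(np.arctan2(-l[1],l[0])), "x",np.percentile(q[:,0],[2,98]),"z",np.percentile(q[:,2],[2,98]))
E
python3 st.py
```

```text
F [-5.4182 -1.5741  0.4534] B [-0.2195 -0.0199  0.1714] pitch 12.298853331387821 tip [-0.1839 -0.0198  0.0083] t 12.4
n 1084 tilt deg 6.1306605 x [-0.1703 -0.1025] z [0.0055 0.0162]
```

Call:
{"api": "drive_tool", "payload": {"commands": [[[0.087,0,-0.026,0,-0.24,0,70],[0.085,0,-0.026,0,-0.239,0,70]]]}}

```text
time_s: 12.65
eef_pos: [0.4627, 0.045, 0.1713]
eef_rot: [0.139, -0.053, 0.989, 0.008]
wrist_force: [-10.8, -4.6, 0.8]
opening: 0.728
```

```bash
python3 st.py
```

```text
F [-10.7768  -4.5533   0.7568] B [-0.229  -0.0198  0.1713] pitch 15.950418105034409 tip [-0.1831 -0.0196  0.0107] t 12.65
n 1134 tilt deg 7.7568593 x [-0.1687 -0.1022] z [0.0062 0.0177]
```

Call:
{"api": "drive_tool", "payload": {"commands": [[[0.086,0,-0.03,0,-0.24,0,70],[0.086,0,-0.03,0,-0.239,0,70],[0,0,-0.03,0,-0.05,0,70]]]}}

```text
time_s: 13.0
eef_pos: [0.4526, 0.0441, 0.1728]
eef_rot: [0.175, -0.052, 0.983, 0.01]
wrist_force: [-13.5, -4.4, 3.2]
opening: 0.726
```

```bash
python3 st.py
```

```text
F [-13.523   -4.4218   3.1912] B [-0.2392 -0.0196  0.1728] pitch 20.16191866080218 tip [-0.1816 -0.0193  0.016 ] t 13.0
n 1146 tilt deg 13.324028 x [-0.1665 -0.1024] z [0.0065 0.0234]
```

```bash
python3 - <<'E'
from arc import *
from bench import ctrl
o=ctrl.get_obs()
a=lambda t:np.interp(t,[13,30,90],[20.2,24,24])
b=lambda t:np.interp(t,[13,40,60,90],[0,.0015,.003,.006])
arc(o,[13.3,15,17,19,21,23,25,27.5,30,32.5,35,37.5,40,42.5,45,47.5,50,52.5,55,57.5,60,62.5,65,67.5,70],a,b,70,-.1739,.0231)
E
```

```text
[[0.003,0,-0.034,0,-0.063,0,70],[-0.006,0,-0.039,0,-0.056,0,70],[-0.008,0,-0.037,0,-0.055,0,70],[-0.01,0,-0.036,0,-0.056,0,70],[-0.011,0,-0.034,0,-0.056,0,70],[-0.013,0,-0.033,0,-0.056,0,70],[-0.018,0,-0.038,0,-0.07,0,70],[-0.02,0,-0.035,0,-0.07,0,70],[-0.054,0,-0.035,0,0,0,70],[-0.055,0,-0.031,0,0,0,70]]
[[-0.057,0,-0.03,0,0,0,70],[-0.058,0,-0.026,0,0,0,70],[-0.06,0,-0.023,0,0,0,70],[-0.062,0,-0.021,0,0,0,70],[-0.062,0,-0.017,0,0,0,70],[-0.063,0,-0.015,0,0,0,70],[-0.064,0,-0.012,0,0,0,70],[-0.065,0,-0.009,0,0,0,70],[-0.065,0,-0.006,0,0,0,70],[-0.066,0,-0.003,0,0,0,70]]
[[-0.067,0,0.001,0,0,0,70],[-0.067,0,0.003,0,0,0,70],[-0.068,0,0.007,0,0,0,70],[-0.067,0,0.009,0,0,0,70]]
end tcp B [-0.19914612 -0.01965017  0.21766402] [0.49243412 0.04827001 0.21766402]
```

Call:
{"api": "drive_tool", "payload": {"commands": [[[0.003,0,-0.034,0,-0.063,0,70],[-0.006,0,-0.039,0,-0.056,0,70],[-0.008,0,-0.037,0,-0.055,0,70],[-0.01,0,-0.036,0,-0.056,0,70]]]}}

```text
time_s: 13.45
eef_pos: [0.4524, 0.0439, 0.1809]
eef_rot: [0.192, -0.052, 0.98, 0.011]
wrist_force: [-2.5, 0.3, 0.9]
opening: 0.725
```

```bash
python3 st.py
```

```text
F [-2.5224  0.2988  0.9182] B [-0.2394 -0.0198  0.1809] pitch 22.17294365457114 tip [-0.1763 -0.0196  0.0262] t 13.45
n 965 tilt deg 23.949179 x [-0.1633 -0.1023] z [0.0075 0.0362]
```

Call:
{"api": "drive_tool", "payload": {"commands": [[[-0.018,0,-0.033,0,-0.056,0,70],[-0.023,0,-0.038,0,-0.07,0,70],[-0.025,0,-0.035,0,-0.07,0,70],[-0.056,0,-0.035,0,0,0,70]]]}}

```text
time_s: 13.9
eef_pos: [0.4569, 0.044, 0.1911]
eef_rot: [0.208, -0.052, 0.977, 0.011]
wrist_force: [-3.6, 1.0, 0.8]
opening: 0.725
```

```bash
python3 st.py
```

```text
F [-3.6075  0.9852  0.8153] B [-0.2349 -0.0201  0.1911] pitch 24.009648571997165 tip [-0.167  -0.0202  0.0385] t 13.9
n 615 tilt deg 39.2986 x [-0.1534 -0.1029] z [0.0079 0.0502]
```

Call:
{"api": "drive_tool", "payload": {"commands": [[[-0.06,0,-0.025,0,0,0,70],[-0.06,0,-0.023,0,0,0,70],[-0.062,0,-0.021,0,0,0,70],[-0.062,0,-0.017,0,0,0,70]]]}}

```text
time_s: 14.35
eef_pos: [0.4663, 0.045, 0.2001]
eef_rot: [0.207, -0.052, 0.977, 0.011]
wrist_force: [-9.9, -0.4, 9.6]
opening: 0.724
```

```bash
python3 st.py
```

```text
F [-9.8711 -0.3568  9.5916] B [-0.2255 -0.0202  0.2001] pitch 23.95402033632757 tip [-0.1577 -0.0202  0.0475] t 14.35
n 295 tilt deg 50.803196 x [-0.1435 -0.1037] z [0.0096 0.0574]
```

Call:
{"api": "drive_tool", "payload": {"commands": [[[-0.063,0,-0.015,0,0,0,70],[-0.064,0,-0.014,0,0,0,70],[-0.065,0,-0.012,0,0,0,70]]]}}

```text
time_s: 14.7
eef_pos: [0.4748, 0.0458, 0.2065]
eef_rot: [0.208, -0.052, 0.977, 0.011]
wrist_force: [-4.6, 0.7, 5.9]
opening: 0.725
```

```bash
python3 st.py; python3 - <<'E'
from h import *
from bench import ctrl
c=ctrl.camera("side"); b=(220,160,360,260)
cv2.imwrite("pics/a6.png",cv2.resize(c["pixels"][b[1]:b[3],b[0]:b[2],::-1],(700,500),interpolation=cv2.INTER_CUBIC))
E
```

```text
F [-4.5715  0.6551  5.9272] B [-0.217  -0.0202  0.2065] pitch 24.066920427469586 tip [-0.1489 -0.0203  0.054 ] t 14.7
```

View pics/a6.png

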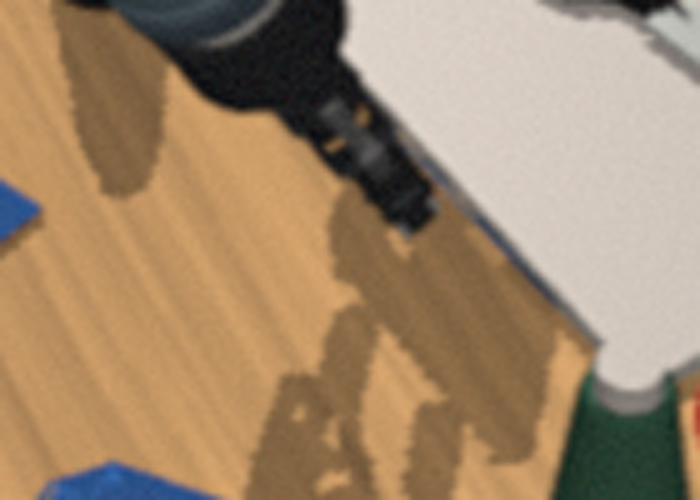

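The template now stands nearly edge-on to the side camera. Only a thin blue strip shows along the board edge, from (440,190) to (560,300), and the fingertip at (415,215) is still behind its lip. I'll keep pushing forward.

Call:
{"api": "drive_tool", "payload": {"commands": [[[-0.065,0,0,0,0,0,70],[-0.066,0,0.008,0,0,0,70],[-0.066,0,0.015,0,0,0,70],[-0.065,0,0.022,0,0,0,70]]]}}

```text
time_s: 15.2
eef_pos: [0.4872, 0.0472, 0.2088]
eef_rot: [0.207, -0.052, 0.977, 0.011]
wrist_force: [-0.2, 1.0, 0.0]
opening: 0.725
```

```bash
python3 st.py;  python3 - <<'E'
from h import *
from bench import ctrl
im=[]
for n,b in(("side",(220,150,350,250)),("top",(250,110,380,210))):
    c=ctrl.camera(n); im.append(cv2.resize(c["pixels"][b[1]:b[3],b[0]:b[2],::-1],(390,300),interpolation=cv2.INTER_CUBIC))
cv2.imwrite("pics/a7.png",np.hstack(im))
E
```

```text
F [-0.1734  1.0177  0.0013] B [-0.2044 -0.0202  0.2088] pitch 23.970728874197206 tip [-0.1366 -0.0202  0.0562] t 15.2
```

View pics/a7.png

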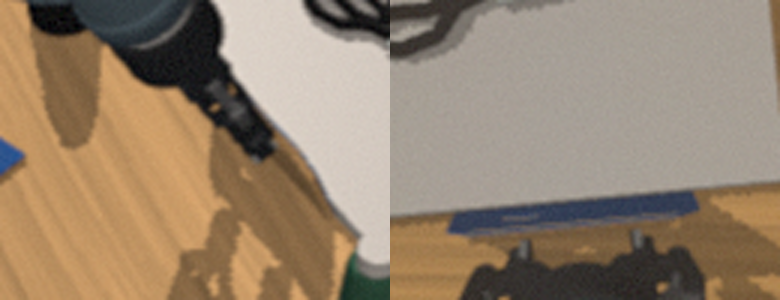

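The top crop shows the template standing steeply at the board's edge, a thin blue strip from (450,220) to (700,205), with both fingertips behind it. I'll push on through vertical.

Call:
{"api": "drive_tool", "payload": {"commands": [[[-0.065,0,0.026,0,0,0,70],[-0.065,0,0.029,0,0,0,70],[-0.065,0,0.029,0,0,0,70],[-0.065,0,0.029,0,0,0,70]]]}}

```text
time_s: 15.75
eef_pos: [0.5013, 0.0487, 0.2089]
eef_rot: [0.207, -0.052, 0.977, 0.011]
wrist_force: [-0.4, 0.7, -0.8]
opening: 0.728
```

Call:
{"api": "drive_tool", "payload": {"commands": [[[-0.065,0,0.029,0,0,0,70],[-0.065,0,0.029,0,0,0,70],[-0.065,0,0.029,0,0,0,70],[-0.065,0,0.029,0,0,0,70]]]}}

```text
time_s: 16.15
eef_pos: [0.5154, 0.0502, 0.2088]
eef_rot: [0.207, -0.052, 0.977, 0.011]
wrist_force: [-0.3, 0.5, -0.0]
opening: 0.726
```

```bash
python3 st.py;  python3 - <<'E'
from h import *
from bench import ctrl
im=[]
for n,b in(("side",(240,130,370,230)),("top",(250,110,380,210))):
    c=ctrl.camera(n); im.append(cv2.resize(c["pixels"][b[1]:b[3],b[0]:b[2],::-1],(390,300),interpolation=cv2.INTER_CUBIC))
cv2.imwrite("pics/a8.png",np.hstack(im))
E
```

```text
F [-0.3003  0.4555 -0.0074] B [-0.1761 -0.0201  0.2088] pitch 23.95649806621197 tip [-0.1083 -0.0202  0.0562] t 16.15
```

View pics/a8.png

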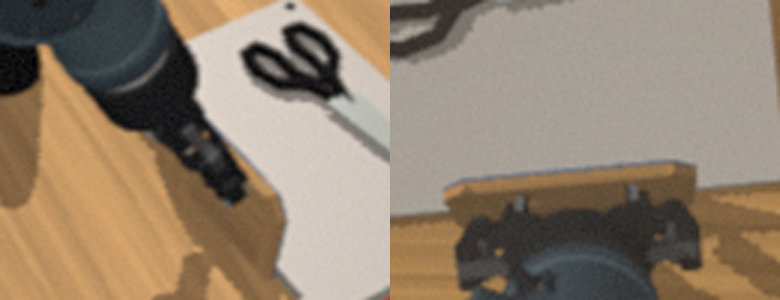

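Wood face is now visible in both crops, and the template is slightly past vertical over the board edge. A few more millimetres should topple it.

Call:
{"api": "drive_tool", "payload": {"commands": [[[-0.065,0,0.029,0,0,0,70],[-0.065,0,0.029,0,0,0,70],[-0.065,0,0.029,0,0,0,70],[0,0,0,0,0,0,70],[0,0,0,0,0,0,70],[0,0,0,0,0,0,70]]]}}

```text
time_s: 16.9
eef_pos: [0.5255, 0.0514, 0.2087]
eef_rot: [0.207, -0.052, 0.977, 0.011]
wrist_force: [0.1, -0.5, -1.1]
opening: 0.725
```

```bash
cat > wd.py <<'E'
from h import *
from bench import ctrl
np.set_printoptions(precision=4,suppress=True)
o=ctrl.get_obs(); z=rot(o).as_matrix()[:,2]; print("F",o["wrist_force"],"B",toB(o["eef_pos"]),"tip",toB(o["eef_pos"]+.167*z),"t",o["time_s"])
for n in("side","top"):
    c=ctrl.camera(n); h=cv2.cvtColor(c["pixels"],cv2.COLOR_RGB2HSV); m=(h[...,0]>8)&(h[...,0]<25)&(h[...,1]>90)&(h[...,2]>60)
    P=depthpt(c,m); q=toB(P); k=(q[:,0]>-.14)&(q[:,0]<.02)&(abs(q[:,1])<.15)&(q[:,2]>.012)&(q[:,2]<.1)
    q=q[k]; print(n,len(q))
    if len(q)>30:
        r=cv2.minAreaRect(q[:,:2].astype(np.float32)); print(" x",np.percentile(q[:,0],[1,99]),"y",np.percentile(q[:,1],[1,99]),"z",np.percentile(q[:,2],[5,50,95])); print(cv2.boxPoints(r))
        print(" slope", np.polyfit(q[:,0],q[:,2],1))
E
python3 wd.py
```

```text
F [ 0.1228 -0.5155 -1.1031] B [-0.1659 -0.0201  0.2087] tip [-0.0981 -0.0201  0.056 ] t 16.9
side 1145
 x [-0.1226 -0.0526] y [-0.0982  0.0583] z [0.0158 0.0193 0.0223]
[[-0.1322 -0.0979]
 [-0.0511 -0.1032]
 [-0.0406  0.0587]
 [-0.1216  0.064 ]]
 slope [-0.0098  0.0191]
top 1756
 x [-0.1031 -0.0483] y [-0.0948  0.0611] z [0.0189 0.0216 0.024 ]
[[-0.1194  0.0637]
 [-0.1192 -0.0972]
 [-0.0472 -0.0971]
 [-0.0474  0.0638]]
 slope [-0.0541  0.018 ]
```

The template has toppled and lies flat, wood face up, top at about 20 mm, spanning board x ≈ −0.122 to −0.048. About 22 mm overhangs the near edge. I'll back off and push the straight edge with the tips held above board level.

```bash
python3 - <<'E'
from h import *
from bench import ctrl
o=ctrl.get_obs(); y=-.0185
show(plan(o["eef_pos"],rot(o),[(toW([-.155,y,.06]),tilt(0),5,.167),(toW([-.150,y,.0147]),tilt(0),5,.167),(toW([-.125,y,.0147]),tilt(0),5,.167)]),70)
E
```

```text
[[-0.08,0.01,-0.09,0,0.6,0,70],[-0.07,0,-0.08,0,0.6,0,70],[-0.06,0.01,-0.06,0,0.6,0,70],[-0.05,0,-0.04,0,0.59,0,70],[-0.06,0.01,-0.03,0,0.6,0,70],[-0.02,0,0.18,0,0,0,70],[-0.02,0,0.18,0,0,0,70],[-0.02,0,0.19,0,0,0,70],[-0.02,0,0.18,0,0,0,70],[-0.02,0,0.18,0,0,0,70]]
[[-0.1,0,0,0,0,0,70],[-0.1,0,0,0,0,0,70],[-0.1,0,0,0,0,0,70],[-0.1,0,0,0,0,0,70],[-0.1,0,0,0,0,0,70]]
```

Call:
{"api": "drive_tool", "payload": {"commands": [[[-0.08,0.01,-0.09,0,0.6,0,70],[-0.07,0,-0.08,0,0.6,0,70],[-0.06,0.01,-0.06,0,0.6,0,70],[-0.05,0,-0.04,0,0.59,0,70],[-0.06,0.01,-0.03,0,0.6,0,70],[-0.02,0,0.18,0,0,0,70],[-0.02,0,0.18,0,0,0,70],[-0.02,0,0.19,0,0,0,70],[-0.02,0,0.18,0,0,0,70],[-0.02,0,0.18,0,0,0,70]]]}}

```text
time_s: 18.0
eef_pos: [0.541, 0.0545, 0.1805]
eef_rot: [0.0, -0.053, 0.999, -0.0]
wrist_force: [-0.4, 1.4, -0.8]
opening: 0.728
```

```bash
python3 wd.py
```

```text
F [-0.3602  1.4219 -0.7552] B [-0.1502 -0.0186  0.1805] tip [-0.1501 -0.0186  0.0135] t 18.0
side 1013
 x [-0.1228 -0.0521] y [-0.0983  0.047 ] z [0.0164 0.0195 0.0224]
[[-0.1405 -0.0984]
 [-0.0523 -0.1024]
 [-0.0451  0.0557]
 [-0.1333  0.0598]]
 slope [-0.0641  0.0147]
top 266
 x [-0.0714 -0.0478] y [-0.0931 -0.0056] z [0.0186 0.0214 0.0237]
[[-0.0784 -0.0898]
 [-0.0538 -0.098 ]
 [-0.0238 -0.0085]
 [-0.0485 -0.0002]]
 slope [-0.0824  0.0167]
```

Call:
{"api": "drive_tool", "payload": {"commands": [[[-0.05,0,-0.024,0,0,0,70],[-0.1,0,0,0,0,0,70],[-0.1,0,0,0,0,0,70],[-0.1,0,0,0,0,0,70],[-0.08,0,0,0,0,0,70],[-0.08,0,0,0,0,0,70],[-0.08,0,0,0,0,0,70],[-0.08,0,0,0,0,0,70],[0,0,0,0,0,0,70]]]}}

```text
time_s: 19.0
eef_pos: [0.5754, 0.0581, 0.1831]
eef_rot: [0.001, -0.053, 0.999, -0.0]
wrist_force: [-0.1, -0.6, -0.5]
opening: 0.724
```

```bash
python3 wd.py
```

```text
F [-0.0748 -0.645  -0.4888] B [-0.1156 -0.0186  0.1831] tip [-0.1154 -0.0187  0.0161] t 19.0
side 842
 x [-0.1292 -0.0345] y [-0.0988  0.0322] z [0.0167 0.0198 0.0686]
[[-0.1346  0.0399]
 [-0.1326 -0.1009]
 [-0.0325 -0.0995]
 [-0.0345  0.0413]]
 slope [-0.2909  0.0033]
top 19
```

Call:
{"api": "drive_tool", "payload": {"commands": [[[-0.06,0,0.01,0,0,0,70],[-0.08,0,0,0,0,0,70],[-0.08,0,0,0,0,0,70],[-0.08,0,0,0,0,0,70],[0,0,0,0,0,0,70]]]}}

```text
time_s: 19.6
eef_pos: [0.5904, 0.0596, 0.1826]
eef_rot: [0.001, -0.053, 0.999, -0.0]
wrist_force: [-0.3, -0.1, -0.0]
opening: 0.726
```

Call:
{"api": "drive_tool", "payload": {"commands": [[[0.1,0,0,0,0,0,70],[0.3,0,0,0,0,0,70],[0.5,0,-0.3,0,0,0,70],[0.5,0,-0.6,0,0,0,70],[0.5,0,-0.6,0,0,0,70],[0.3,0,-0.6,0,0,0,70],[0.3,0,-0.4,0,0,0,70],[0,0,0,0,0,0,70]]]}}

```text
time_s: 20.4
eef_pos: [0.4647, 0.0465, 0.3101]
eef_rot: [0.003, -0.053, 0.999, -0.001]
wrist_force: [1.1, -0.4, 0.6]
opening: 0.73
```

```bash
python3 wd.py; python3 - <<'E'
from h import *
from bench import ctrl
im=[]
for n,b in(("side",(240,130,430,275)),("top",(160,60,450,281))):
    c=ctrl.camera(n); im.append(cv2.resize(c["pixels"][b[1]:b[3],b[0]:b[2],::-1],(393,300),interpolation=cv2.INTER_CUBIC))
cv2.imwrite("pics/a9.png",np.hstack(im))
E
```

```text
F [ 1.107  -0.3551  0.611 ] B [-0.2269 -0.0185  0.3101] tip [-0.2261 -0.0188  0.1431] t 20.4
side 1434
 x [-0.0896 -0.0208] y [-0.0978  0.0596] z [0.0162 0.0195 0.0223]
[[-0.0932  0.0628]
 [-0.0912 -0.0997]
 [-0.017  -0.0988]
 [-0.019   0.0637]]
 slope [0.0132 0.0202]
top 2824
 x [-0.0882 -0.0163] y [-0.0947  0.0607] z [0.0187 0.0215 0.0239]
[[-0.0889  0.0635]
 [-0.0884 -0.0973]
 [-0.0147 -0.0971]
 [-0.0151  0.0637]]
 slope [0.0163 0.0223]
```

View pics/a9.png

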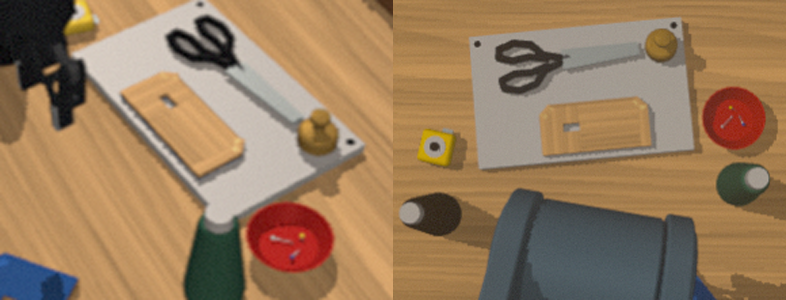

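The template lies wood face up and wholly on the board, spanning board x ≈ −0.089 to −0.015. It is square and flat, nothing else has moved, and the arm is clear, so I'm handing in.

```bash
python3 -c "
from bench import ctrl
print(ctrl.hand_in())"
```

```text
the job is handed in; nothing more can be done
None
```

The template is turned over. It lies flat on the board, wood face up, and I handed the job in at about 20 s of the 64 s allowed. No verdict is reported.

- **What I did:** I pushed the bevelled lip with two fingertips until the straight edge met the board. I then tipped the template up through vertical so it toppled onto the board, and pushed it about 33 mm further on.
- **Slip on the way:** On the first lift the lip slipped off the fingers and the template dropped back flat. The second try started with less tilt and more forward push, and it held.
- **Last checks:** Both cameras put the template at board x ≈ −0.09 to −0.015 m and y ≈ −0.10 to +0.064 m. It is square to the board within about 1° and its top is about 20 mm above the table. The gripper is clear. In the last pictures the cones, dish, tape, shears and weight look unmoved, though I did not measure them again.
- **Disagreements:** The two views differ by about 2–4 mm in x, which leaves at least 7 mm clear of the board's near edge. The steep stand (step 1) was seen only in pictures and from fingertip positions, as its tilt was not measured beyond about 51°.

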